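Set out the dilution corner round the rinse beaker

TASK

Set out the bench for a dilution run. The beaker stays where it is and ends up between the tall thin tube, straight to its left, and the white bottle, straight to its right; the short wide-capped sample tube, which now stands on the tip box, goes straight in front of the beaker (on the robot's side), and the squat jar goes on the middle of the tip box's lid instead. Left, right and front are as seen from the robot, square to the front edge of the bench, each 10 cm from the beaker, centre to centre; keep everything upright, and leave the beaker, the tip box and the loose screw cap where they are.

Things in the scene. Friction and masses are not known exactly. Their poses are not given: they have to be found in the camera images.
- beaker: Small clear glass beaker with a spout, heavy (about 0.6 kg), the anchor of the layout: 85 mm high, wall about 65 to 70 mm across. Origin at the centre of its underside (within 3 mm of the axis of the round wall), z up. It always stands with its x axis along world x (away from the robot) and its y axis along world y (to the robot's left). Stays where it is.
- tip_box: Blue box with a clear closed lid (does not open here), 90 x 116 mm, flat lid top 66 mm above the bench; it weighs about 0.5 kg. Origin at the centre of its underside, the middle of the lid lies straight above it; x across the 90 mm side, y along the 116 mm side, z up. Turned by up to 0.4 rad. Stays where it is.
- sample_tube: Short sample tube with a wide teal screw cap, 94 mm high: body 34 mm diameter, cap 41 mm diameter from 75 to 94 mm above its underside. Cap and tube are one piece. At the start it stands on the tip box's lid, somewhat off centre. Its origin is the centre of its underside, z up; round, so its yaw means nothing.
- tall_tube: Tall thin tube, 156 mm high, body 30 mm diameter, cap 34 mm diameter from 137 to 156 mm above its underside, one piece. Stands on the bench. Its origin is the centre of its underside, z up; round, so its yaw means nothing.
- bottle: Small white bottle with a white screw cap, 100 mm high: body 50 mm diameter up to 84 mm, cap 32 mm diameter from 84 to 100 mm, one piece. Stands on the bench. Its origin is the centre of its underside, z up; round, so its yaw means nothing.
- jar: Squat jar with an orange screw cap, 53 mm high: glass 38 mm diameter, cap 41 mm diameter from 38 to 53 mm, one piece. Stands on the bench. Its origin is the centre of its underside, z up; round, so its yaw means nothing. (Mind the big monitor behind the middle of the bench, beyond x = 0.62 m from y = -0.1 to 0.4 m, 0.5 m high: carry things past in front of it.)
- cap: Loose white screw cap lying open side up, 40 mm diameter, 19 mm high, no part of the job: leave it. Its origin is the centre of its underside, z up; round, so its yaw means nothing.
There are look-alikes about, which are no part of the job. What is meant by the sample_tube is not yellow, and is the larger of those in its own colour. Several things look just like the jar: the one meant starts farthest to the robot's right.

How it is judged:
By the outcome, as a careful person would: the job done as asked, in the order asked, and still so for the second after the job is handed in, with the robot touching nothing.
It also fails if it takes over 115 s, if anything falls off the work surface, if the arm or the gripper's body presses on something with over 40 N, if the wrist force passes 120 N, or if a joint passes its speed limit or range.

ROBOT

A 7-joint arm with a two-finger parallel gripper is mounted at the origin on a cart in front of the work surface, level with it; the furniture and walls round the work are solid. World frame = base frame: x ahead of the robot, y to its left, z up, the work surface at z = 0. Lengths are in m, angles in degrees, forces in N, time in s.
With the tool pointing down it reaches from about 0.35 to 0.9 m from the base axis. Payload 8.1 kg.
Tool frame: the origin (TCP) lies at the very end of the fingers, on their centre line; the grasp point (between the pads) lies 19 mm behind it (robot.tcp_to_grasp is the distance from the TCP to the grasp point, in m); z points along the fingers, y is the direction in which the jaws open and shut (so a half turn about z gives the same grasp; the last joint's range is limited). The gripper opens to 92 mm and grips with 3 to 60 N. Pads are 19 mm wide; open, the fingers measure 130 mm over their backs; the gripper's body (75 mm by 190 mm) begins 47 mm behind the grasp point.
Start: joints at [59.84, 24.895, 1.432, 90.138, -0.665, 64.973, -4.303], TCP at [0.257, -0.57, 0.227] pointing down, gripper open.
Joint ranges: [-149.89, 149.89], [-25.12, 119.58], [-72.63, 75.52], [4.76, 147.25], [-75.54, 255.54], [6.69, 114.76], [-157.13, 157.13]. Speed limits (degrees/s): [127.2, 127.2, 172.46, 172.46, 180, 180, 180].

INTERFACE

Orientations are given as a 3x3 rotation matrix whose columns are the frame's x, y, z axes.
In Python, from workcell import robot gives the robot as it stands.
- The arm moves only by the shell command python3 -m crank 'ROWS' [FORCE]. ROWS is JSON, a list of rows, each a list of 7 numbers: the turn, a rotation vector about the tool's x, y, z in rad, then the shift along the tool's x, y, z in m, then the opening in per cent of the stroke, from 0 (shut) to 100 (fully open). A call has 1 to 8 rows; each row shifts and turns the commanded pose from where the row before left it, along the tool's axes as they then stand; what a row does not reach is not made up. A row lasts 1/10 s, in which the tool goes at most 50 mm and 8.59 degrees, less where a joint would pass 70% of its speed; a pose out of reach is approached as far as the arm can. A call with a gripper value outside its range is refused whole. The fingers move at their own pace and stop on an object; FORCE is the grip in N (left out, the last holds). Time passes only in rows, so rows that do not move let the fingers close. It gives the time, the measured TCP pose, the force and the opening at its end, in the units of the state.
- robot.observe(): the state, without advancing time (a new reading comes with each control period).
- robot.read_camera(name): name is "scene" or "top" or "wrist"; returns a dict with "pixels" (480x640x3 uint8, red, green, blue), "vertical_fov" (degrees; the focal length in pixels is half the picture's height over the tangent of half this angle, whatever the lens; pixels are square), "cx", "cy" (the principal point, pixels), "world_to_cam" (4x4, takes a point from world to camera coordinates). Camera axes: x right, y up, looking along -z (the intrinsics and any distortion apply to the point x, -y, -z); pixel columns grow to the right and rows downward; lengths in m; the calibration is good to about 2 mm. A picture is of the moment at which its call begins. There is no depth.
- robot.finish_job(): hands the job in, once; it reports no verdict.
The state is a dict: "time_s": time; "joints": joint angles; "qvel": joint speeds; "effort": joint torques, N m; "position": TCP position; "eef_rot": TCP orientation; "force": force on the tool from outside, world axes, zero at the start; "torque": the same for the moment, N m; "width": finger opening in m.
Only numpy, scipy, OpenCV 4.12 (cv2) and the standard library are available. Lean on these libraries where they do the work, as an engineer would, in place of code of your own. Each camera call takes 0.05 s, during which the arm holds its last target. There are 200 camera calls.

## Working session

There is one attempt and no reset: what is moved stays moved. The work goes in short steps, Python scripts to look and compute and a shell command to move; the robot and the scene stay as the last step left them, time stands still between calls to the robot, and variables do not carry over. Pictures are saved under pics/ and viewed, about 12 in all and at most 16, crops included, and the job is handed in when it is done.

```bash
ls; mkdir -p pics; python3 - <<'E'
from workcell import robot
import cv2,pickle
print(robot.observe())
d={}
for n in ("scene","top","wrist"):
    c=robot.read_camera(n); d[n]=c
    cv2.imwrite(f"pics/{n}0.png",c["pixels"][:,:,::-1])
    print(n,{k:v for k,v in c.items() if k!="pixels"})
pickle.dump(d,open("cams0.pkl","wb"))
E
```

```text
pics
{'time_s': 0.0, 'joints': array([59.83804066, 24.93502643,  1.42849653, 90.18926254, -0.66513942,
       64.97333616, -4.30345133]), 'qvel': array([-0.1649165 ,  0.11974114, -0.12786468, -0.00502531,  0.08148449,
       -0.03180547, -0.06418599]), 'effort': array([-1.28636479e-03, -6.67845798e+01,  9.84504707e-01, -3.14456534e+01,
       -6.05496881e-02,  4.29500733e-02,  1.50010801e-04]), 'position': array([ 0.25679179, -0.5692447 ,  0.22595886]), 'eef_rot': array([[ 9.11541163e-01,  4.11208163e-01, -7.45074835e-04],
       [ 4.11208821e-01, -9.11540141e-01,  1.36962509e-03],
       [-1.15964604e-04, -1.55485099e-03, -9.99998784e-01]]), 'force': array([-0.03638703,  0.21818294, -0.4273939 ]), 'torque': array([-0.01101202,  0.03941098,  0.00207733]), 'width': 0.09173500071272281}
scene {'vertical_fov': 54.0919067412527, 'cx': 312.72886740613393, 'cy': 237.7490024083634, 'world_to_cam': array([[-0.67166916, -0.74056373, -0.02063738,  0.40756843],
       [ 0.45469164, -0.43406445,  0.77771689, -0.27641912],
       [-0.58490688,  0.51298481,  0.62827584, -0.68529708],
       [ 0.  
[... 156 characters left out ...]
': array([[-0.02719367, -0.99959246, -0.00868459,  0.06268116],
       [ 0.99128977, -0.02808569,  0.12866932, -0.51780653],
       [-0.1288608 , -0.00510995,  0.99164953, -1.11856138],
       [ 0.        ,  0.        ,  0.        ,  1.        ]])}
wrist {'vertical_fov': 67.99776523614632, 'cx': 321.17420802635945, 'cy': 243.62537213857948, 'world_to_cam': array([[ 4.10525465e-01, -9.11849124e-01,  1.33419135e-04,
        -6.24223320e-01],
       [ 8.71524455e-01,  3.92327774e-01, -2.94149694e-01,
         3.77791755e-02],
       [ 2.68167796e-01,  1.20872218e-01,  9.55759353e-01,
        -3.90409548e-01],
       [ 0.00000000e+00,  0.00000000e+00,  0.00000000e+00,
         1.00000000e+00]])}
```

View pics/scene0.png

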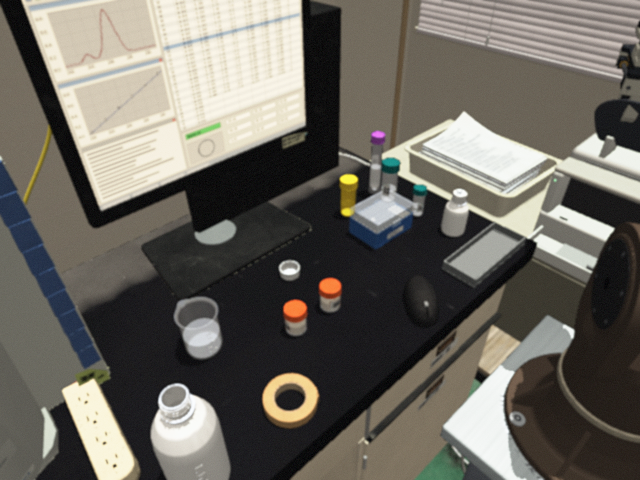

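View pics/top0.png

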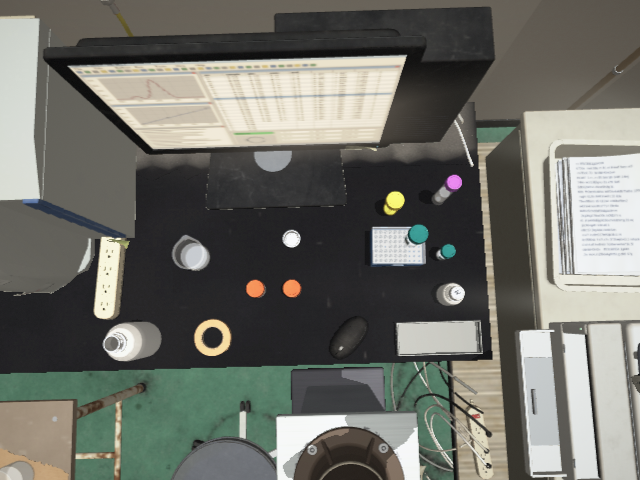

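```bash
cat > h.py <<'E'
import numpy as np,cv2
from workcell import robot
def ray(c,u,v):
    f=240/np.tan(np.radians(c["vertical_fov"])/2);T=c["world_to_cam"];R=T[:3,:3]
    o=-R.T@T[:3,3]; d=R.T@np.array([(u-c["cx"])/f,-(v-c["cy"])/f,-1.]); return o,d
def onz(c,u,v,z):
    o,d=ray(c,u,v); return (o+d*(z-o[2])/d[2]).round(4)
def proj(c,p):
    f=240/np.tan(np.radians(c["vertical_fov"])/2);T=c["world_to_cam"]
    q=T[:3,:3]@np.asarray(p)+T[:3,3]; return np.array([c["cx"]-f*q[0]/q[2],c["cy"]+f*q[1]/q[2]])
def two(c1,p1,c2,p2):
    (o1,d1),(o2,d2)=ray(c1,*p1),ray(c2,*p2)
    s=np.linalg.lstsq(np.c_[d1,-d2],o2-o1,rcond=None)[0]
    a,b=o1+s[0]*d1,o2+s[1]*d2; return ((a+b)/2).round(4),np.linalg.norm(a-b).round(4)
def blobs(c,lo,hi,amin=40):
    h=cv2.cvtColor(c["pixels"],cv2.COLOR_RGB2HSV); m=cv2.inRange(h,lo,hi)
    n,l,s,ce=cv2.connectedComponentsWithStats(m)
    return [(ce[i].round(1).tolist(),s[i].tolist()) for i in range(1,n) if s[i][4]>=amin]
E
python3 - <<'E'
from h import *
import pickle
d=pickle.load(open("cams0.pkl","rb"))
for col,lo,hi,z in [("orange",(3,150,120),(14,255,255),.053),("teal",(80,120,50),(96,255,255),.16),("purple",(135,80,80),(160,255,255),.156),("yellow",(24,180,120),(34,255,255),.09)]:
    for n in ("top","scene"):
        for b in blobs(d[n],lo,hi,30): print(col,n,b,onz(d[n],*b[0],z) )
t=d["top"]
# rough
for nm,u,v,z in [("bottle cap",455,291,.1),("strip right edge",120,280,.03),("tape",212,337,.01),("beaker rim",185,252,.085),("beaker base",196,258,0),("cap",291,239,.019),("lid",398,246,.066),("monitor base L front",208,206,.01)]: print(nm,onz(t,u,v,z))
cv2.imwrite("pics/crop1.png",np.hstack([cv2.resize(t["pixels"][160:320,360:480],None,fx=3,fy=3),cv2.resize(t["pixels"][200:360,90:230],None,fx=3,fy=3)])[:,:,::-1])
s=d["scene"]
cv2.imwrite("pics/crop2.png",cv2.resize(s["pixels"][120:360,160:480],None,fx=2.5,fy=2.5)[:,:,::-1])
E
```

```text
orange top ([254.6, 288.3], [246, 280, 18, 18, 253]) [0.4357 0.1946 0.053 ]
orange top ([291.3, 287.9], [283, 280, 18, 17, 247]) [0.4344 0.1127 0.053 ]
orange scene ([330.0, 287.3], [319, 278, 23, 21, 378]) [0.4316 0.1155 0.053 ]
orange scene ([294.9, 310.0], [283, 299, 24, 23, 434]) [0.4334 0.197  0.053 ]
teal top ([418.0, 233.4], [408, 224, 21, 20, 305]) [ 0.5322 -0.1549  0.16  ]
teal top ([447.9, 250.7], [441, 244, 15, 15, 166]) [ 0.495  -0.2136  0.16  ]
teal scene ([390.3, 165.0], [382, 158, 18, 15, 214]) [ 0.5245 -0.1451  0.16  ]
teal scene ([419.8, 189.3], [413, 185, 14, 10, 111]) [ 0.4264 -0.1156  0.16  ]
purple top ([453.1, 182.6], [445, 174, 17, 18, 229]) [ 0.6375 -0.234   0.156 ]
purple scene ([377.7, 137.3], [371, 131, 14, 14, 169]) [ 0.6297 -0.2249  0.156 ]
yellow scene ([37.7, 167.0], [25, 130, 25, 71, 121]) [1.1807 0.3695 0.09  ]
yellow scene ([348.7, 179.4], [340, 174, 18, 11, 155]) [ 0.6224 -0.1259  0.09  ]
yellow scene ([345.5, 210.5], [341, 202, 9, 14, 75]) [ 0.5431 -0.0355  0.09  ]
bottle cap [ 0.4155 -0.2386  0.1   ]
strip right edge [0.4645 0.5056 0.03  ]
tape [0.3296 0.2992 0.01  ]
beaker rim [0.5175 0.342  0.085 ]
beaker base [0.5139 0.3392 0.    ]
cap [0.5499 0.1132 0.019 ]
lid [ 0.5201 -0.1273  0.066 ]
monitor base L front [0.6359 0.3088 0.01  ]
```

View pics/crop1.png

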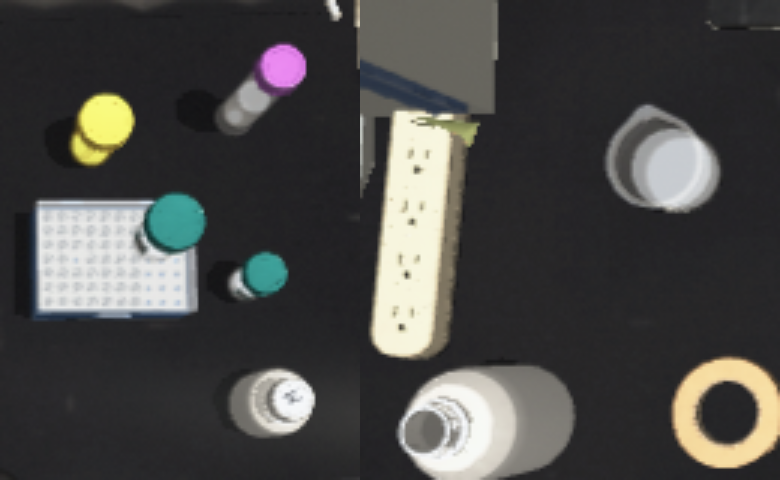

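View pics/crop2.png

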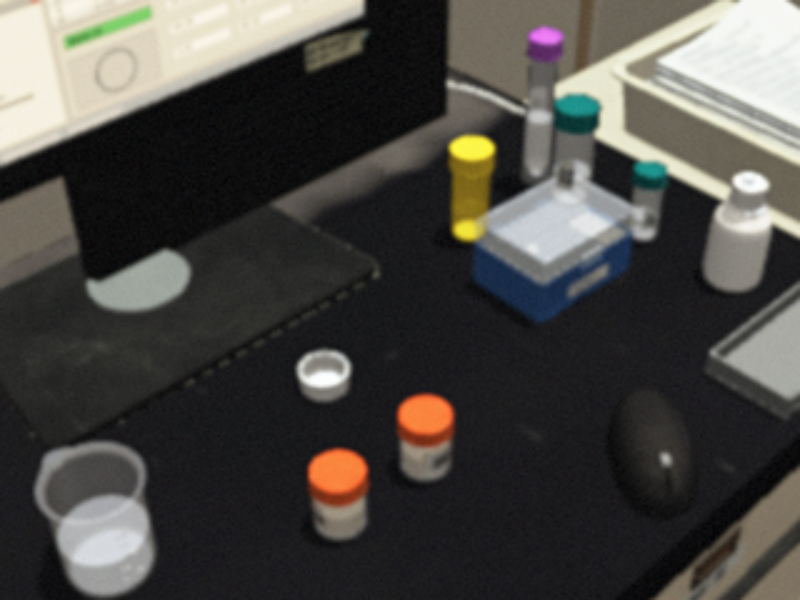

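Top-view candidates: teal tubes are (418,233) on the box, larger, and (448,251), smaller. The yellow one is (395,200). Jars are (291,288), rightmost and so chosen, and (255,288). The white bottle is (452,292), against a big bottle at (125,340). The only tall tube is the purple-capped one at (453,183). The crops confirm these choices, and the tall tube goes first.

```bash
python3 -m crank '[[0,0,0.1413,0,0,-0.04,100],[0,0,0.1413,0,0,-0.04,100],[0,0,0.1413,0,0,-0.03,100],[0,0,0,0,-0.05,0,100],[0,0,0,0,-0.05,0,100],[0,0,0,0.02,-0.05,0,100],[0,0,0,0.03,-0.05,0,100],[0,0,0,0.04,-0.04,0,100]]' 20; python3 -m crank '[[0,0,0,0.04,-0.03,0,100],[0,0,0,0.04,-0.03,0,100],[0,0,0,0.04,-0.02,0,100],[0,0,0,0.04,-0.01,0,100],[0,0,0,0.01,0,0,100],[0,0,0,0,0,0,100]]'
python3 - <<'E'
from h import *
import pickle
c=robot.read_camera("wrist");pickle.dump(c,open("w1.pkl","wb"));cv2.imwrite("pics/w1.png",c["pixels"][:,:,::-1])
s=robot.observe();print(s["position"],s["eef_rot"].round(3).tolist(),s["joints"].round(1))
print(blobs(c,(135,80,80),(160,255,255),100))
T=c["world_to_cam"];print("cam",-T[:3,:3].T@T[:3,3])
d=pickle.load(open("cams0.pkl","rb"))
print("instr",onz(d["scene"],105,365,0),two(d["scene"],(100,368),d["top"],(135,238)))
E
```

```text
time_s: 0.95
position: [0.336, -0.343, 0.3371]
eef_rot: [[1.0, -0.002, 0.0], [-0.002, -1.0, -0.001], [0.0, 0.001, -1.0]]
force: [0.8, -1.2, -0.2]
width: 0.092
time_s: 1.55
position: [0.5077, -0.2545, 0.3358]
eef_rot: [[1.0, 0.002, -0.001], [0.002, -1.0, 0.001], [-0.001, -0.001, -1.0]]
force: [-0.9, 0.5, 0.1]
width: 0.0919
[ 0.50628485 -0.25544383  0.33609115] [[1.0, -0.0, -0.001], [-0.0, -1.0, 0.0], [-0.001, -0.0, -1.0]] [ 26.7  16.   -7.1  87.8   2.   76.4 -70.6]
[([299.5, 71.8], [281, 51, 38, 43, 1275])]
cam [ 0.58608564 -0.25452407  0.49398325]
instr [0.5965 0.4796 0.    ] (array([0.5663, 0.4832, 0.0251]), np.float64(0.0176))
```

View pics/w1.png

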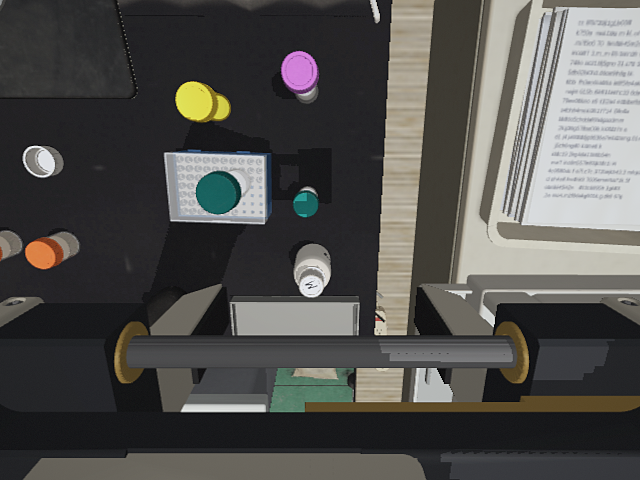

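```bash
python3 - <<'E'
from h import *
import pickle
w=pickle.load(open("w1.pkl","rb"));d=pickle.load(open("cams0.pkl","rb"));t=d["top"]
def cap(c,lo,hi):
    m=cv2.inRange(cv2.cvtColor(c["pixels"],cv2.COLOR_RGB2HSV),lo,hi)
    k=max(cv2.findContours(m,0,1)[0],key=cv2.contourArea);(p,r)=cv2.minEnclosingCircle(k);return p,r
for n,lo,hi,z in [("tall",(135,60,80),(160,255,255),.156),("sample",(80,100,40),(96,255,255),.16)]:
    for c in(w,t):
        p,r=cap(c,lo,hi);M=cv2.moments(cv2.inRange(cv2.cvtColor(c["pixels"],cv2.COLOR_RGB2HSV),lo,hi));print(n,p,r,onz(c,*p,z))
print("tall centroid",onz(w,300,71,.156), two(w,(300,71),t,(454,182)))
print("tall base", onz(w,307,93,.0), onz(t,360+232/3,160+123/3,0))
print("bottle cap top",onz(w,312,285,.1),onz(t,360+290/3,160+400/3,.1))
print("jar",onz(w,43,253,.053))
E
```

```text
tall (299.0, 72.0) 21.377656936645508 [ 0.6373 -0.2355  0.156 ]
tall (453.1633605957031, 182.72772216796875) 8.918977737426758 [ 0.6372 -0.2341  0.156 ]
sample (218.0, 191.5) 22.455610275268555 [ 0.5343 -0.1578  0.16  ]
sample (417.8999938964844, 233.82000732421875) 10.297798156738281 [ 0.5314 -0.1547  0.16  ]
tall centroid [ 0.6381 -0.2363  0.156 ] (array([ 0.6385, -0.2362,  0.1554]), np.float64(0.0007))
tall base [ 0.6363 -0.2365  0.    ] [ 0.6344 -0.236   0.    ]
bottle cap top [ 0.4126 -0.2439  0.1   ] [ 0.4104 -0.2419  0.1   ]
jar [0.4369 0.1086 0.053 ]
```

```bash
python3 -m crank '[[0,0,0,0.044,-0.01,0,70],[0,0,0,0.044,-0.01,0,70],[0,0,0,0.043,0,0,70],[0,0,0,0,0,0.05,70],[0,0,0,0,0,0.05,70],[0,0,0,0,0,0.05,70],[0,0,0,0,0,0.045,70],[0,0,0,0,0,0.04,70]]' 20; python3 -m crank '[[0,0,0,0,0,0,70],[0,0,0,0,0,0,0],[0,0,0,0,0,0,0],[0,0,0,0,0,0,0],[0,0,0,0,0,0,0],[0,0,0,0,0,0,0]]' 20;
python3 - <<'E'
from workcell import robot
s=robot.observe();print(s["position"],s["width"],s["force"])
E
```

```text
time_s: 2.4
position: [0.6352, -0.2371, 0.0999]
eef_rot: [[1.0, -0.003, -0.002], [-0.003, -1.0, -0.001], [-0.002, 0.001, -1.0]]
force: [0.9, -1.1, -0.8]
width: 0.0641
time_s: 3.0
position: [0.6386, -0.2353, 0.1033]
eef_rot: [[1.0, -0.0, 0.002], [-0.0, -1.0, -0.001], [0.002, 0.001, -1.0]]
force: [0.2, -0.2, 6.2]
width: 0.0327
[ 0.63859324 -0.23533301  0.10329523] 0.03271952869474003 [ 0.24103395 -0.18971075  6.24123792]
```

```bash
python3 -m crank '[[0,0,0,0,0,-0.02,0],[0,0,0,0,0,-0.045,0],[0,0,0,0,0,-0.045,0],[0,0,0,0,0,-0.045,0],[0,0,0,0,0,-0.045,0],[0,0,0,-0.04,0,0,0],[0,0,0,-0.045,-0.01,0,0],[0,0,0,-0.04,-0.03,0,0]]' 20; python3 -m crank '[[0,0,0,-0.03,-0.04,0,0],[0,0,0,-0.03,-0.04,0,0],[0,0,0,-0.03,-0.04,0,0],[0,0,0,0,-0.05,0,0],[0,0,0,0,-0.05,0,0],[0,0,0,0,-0.05,0,0],[0,0,0,0,-0.05,0,0],[0,0,0,0,-0.05,0,0]]';python3 -m crank '[[0,0,0,0,-0.05,0,0],[0,0,0,0,-0.05,0,0],[0,0,0,0,-0.04,0,0],[0,0,0,0,-0.02,0,0],[0,0,0,0,0,0,0],[0,0,0,0,0,0,0]]'
python3 - <<'E'
from h import *
import pickle
c=robot.read_camera("wrist");pickle.dump(c,open("w2.pkl","wb"));cv2.imwrite("pics/w2.png",c["pixels"][:,:,::-1])
s=robot.observe();print(s["position"],s["joints"].round(1),s["width"])
E
```

```text
time_s: 3.8
position: [0.5105, -0.1978, 0.3019]
eef_rot: [[1.0, -0.005, 0.0], [-0.005, -1.0, -0.002], [0.0, 0.002, -1.0]]
force: [0.7, 0.9, 0.0]
width: 0.0326
time_s: 4.6
position: [0.4223, 0.1768, 0.3023]
eef_rot: [[1.0, -0.001, 0.001], [-0.001, -1.0, -0.0], [0.001, 0.0, -1.0]]
force: [1.4, 0.9, -0.4]
width: 0.0328
time_s: 5.2
position: [0.4227, 0.3347, 0.3016]
eef_rot: [[1.0, 0.001, -0.0], [0.001, -1.0, -0.001], [-0.0, 0.001, -1.0]]
force: [-0.2, -0.5, 0.0]
width: 0.0329
[0.42301124 0.33386613 0.30165458] [ -18.9   17.   -32.6   93.5    9.6   72.3 -143.3] 0.03308925049339354
```

View pics/w2.png

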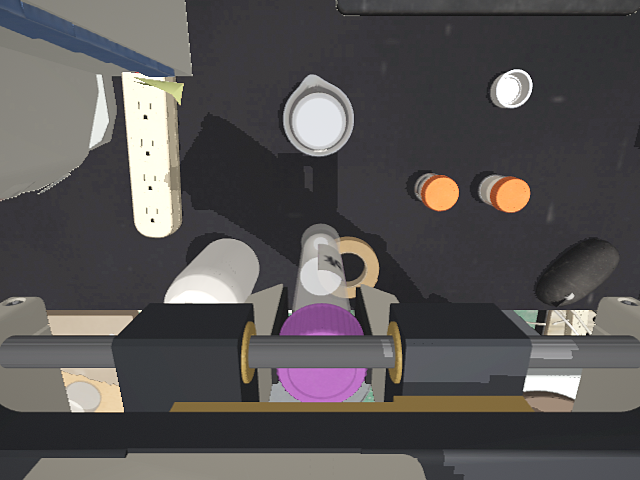

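```bash
python3 - <<'E'
from h import *
import pickle
w=pickle.load(open("w2.pkl","rb"));d=pickle.load(open("cams0.pkl","rb"));t=d["top"]
g=cv2.cvtColor(w["pixels"],cv2.COLOR_RGB2GRAY)
m=((g>75)*255).astype(np.uint8)
n,l,s,ce=cv2.connectedComponentsWithStats(m)
i=l[120,318];print(s[i])
k=max(cv2.findContours((l==i).astype(np.uint8),0,1)[0],key=cv2.contourArea).reshape(-1,2).astype(float)
P=k[(k[:,1]>105)]
A=np.c_[2*P,np.ones(len(P))];x=np.linalg.lstsq(A,(P**2).sum(1),rcond=None)[0];r=np.sqrt(x[2]+x[0]**2+x[1]**2)
print(x[:2],r,onz(w,x[0],x[1],.085),onz(w,x[0]+r,x[1],.085)-onz(w,x[0]-r,x[1],.085))
mm=((g>185)*255).astype(np.uint8);n,l,s,ce=cv2.connectedComponentsWithStats(mm);i=l[122,318];print("liquid",s[i],ce[i],onz(w,*ce[i],.03))
print("instr corner",[onz(w,190,75,z) for z in (0,.1,.2)], two(w,(190,75),t,(135,238)))
print("strip",onz(w,180,160,.035))
E
```

```text
[ 283   74   71   83 4398]
[318.04759348 120.14137428] 35.401599420041094 [0.5144 0.3371 0.085 ] [ 0.     -0.0705  0.    ]
liquid [ 293   93   53   59 2363] [318.54126111 120.88743123] [0.5156 0.3368 0.03  ]
instr corner [array([0.5678, 0.4885, 0.    ]), array([0.5532, 0.455 , 0.1   ]), array([0.5387, 0.4216, 0.2   ])] (array([ 0.5822,  0.5217, -0.0993]), np.float64(0.0))
strip [0.4723 0.4982 0.035 ]
```

```bash
cat >> h.py <<'E'
def go(x,y,z):
    s=robot.observe();p=s["position"];R=s["eef_rot"]
    print("pos",p.round(4),"w",s["width"].round(4),"F",s["force"].round(1),"j",s["joints"].round(0),"yaw",np.degrees(np.arctan2(R[1,0],R[0,0])).round(2),"tilt",R[2,:2].round(4),"shift",(R.T@(np.array([x,y,z])-p)).round(4),"t",s["time_s"])
E
R='[0,0,-0.1455,0,0,0,0]'; true
python3 -m crank '[[0,0,-0.1455,0,0,0,0],[0,0,-0.1455,0,0,0,0],[0,0,-0.1455,0,0,0,0],[0,0,-0.1455,0,0,0,0],[0,0,-0.1455,0,0,0,0],[0,0,-0.1455,0,0,0,0],[0,0,-0.1455,0,0,0,0],[0,0,-0.1455,0,0,0,0]]' | grep pos
python3 -m crank '[[0,0,-0.1455,0,0,0,0],[0,0,-0.1455,0,0,0,0],[0,0,-0.1455,0,0,0,0],[0,0,-0.1455,0,0,0,0],[0,0,-0.1455,0,0,0,0],[0,0,-0.1455,0,0,0,0],[0,0,-0.1455,0,0,0,0],[0,0,-0.1455,0,0,0,0]]' | grep pos
python3 -m crank '[[0,0,-0.1455,0,0,0,0],[0,0,-0.1455,0,0,0,0],[0,0,-0.1455,0,0,0,0],[0,0,-0.1455,0,0,0,0],[0,0,-0.1455,0,0,0,0],[0,0,-0.1455,0,0,0,0],[0,0,-0.1455,0,0,0,0],[0,0,-0.1455,0,0,0,0]]' | grep pos
python3 -m crank '[[0,0,0,0,0,0,0],[0,0,0,0,0,0,0]]' | grep pos
python3 -c "
from h import *
go(.515,.437,.1035)"
```

```text
position: [0.4235, 0.333, 0.3019]
position: [0.4235, 0.333, 0.3018]
position: [0.4236, 0.333, 0.3016]
position: [0.4233, 0.3338, 0.3017]Traceback (most recent call last):
  File "<string>", line 3, in <module>
    go(.515,.437,.1035)
    ~~^^^^^^^^^^^^^^^^^
  File "h.py", line 21, in go
    print("pos",p.round(4),"w",s["width"].round(4),"F",s["force"].round(1),"j",s["joints"].round(0),"yaw",np.degrees(np.arctan2(R[1,0],R[0,0])).round(2),"tilt",R[2,:2].round(4),"shift",(R.T@(np.array([x,y,z])-p)).round(4),"t",s["time_s"])
                               ^^^^^^^^^^^^^^^^
AttributeError: 'float' object has no attribute 'round'
```

```bash
sed -i 's/s\["width"\].round(4)/round(s["width"],4)/' h.py
python3 -c "
from h import *
go(.515,.437,.1035)"
```

```text
pos [0.4233 0.3338 0.3017] w 0.0328 F [0.3 0.5 0. ] j [  4.  29. -71.  92.  28.  79.  40.] yaw -160.28 tilt [-0.0003 -0.0012] shift [-0.1211  0.0665  0.1982] t 7.85
```

```bash

python3 -m crank '[[0,0,0,-0.03,0.017,0,0],[0,0,0,-0.03,0.017,0,0],[0,0,0,-0.031,0.017,0,0],[0,0,0,-0.03,0.0155,0,0],[0,0,0,0,0,0.04,0],[0,0,0,0,0,0.04,0],[0,0,0,0,0,0,0],[0,0,0,0,0,0,0]]' | grep -E "pos|force"
python3 -c "
from h import *
go(.515,.437,.1035)
c=robot.read_camera('scene');cv2.imwrite('pics/s2.png',c['pixels'][:,:,::-1])"
```

```text
position: [0.5138, 0.4383, 0.2222]
force: [-1.4, -0.3, -0.5]
pos [0.5138 0.4383 0.2222] w 0.0326 F [-1.4 -0.3 -0.5] j [-12.  43. -61.  79.  37.  80.  37.] yaw -160.08 tilt [ 0.0008 -0.0005] shift [-0.0008 -0.0016  0.1187] t 8.65
```

View pics/s2.png

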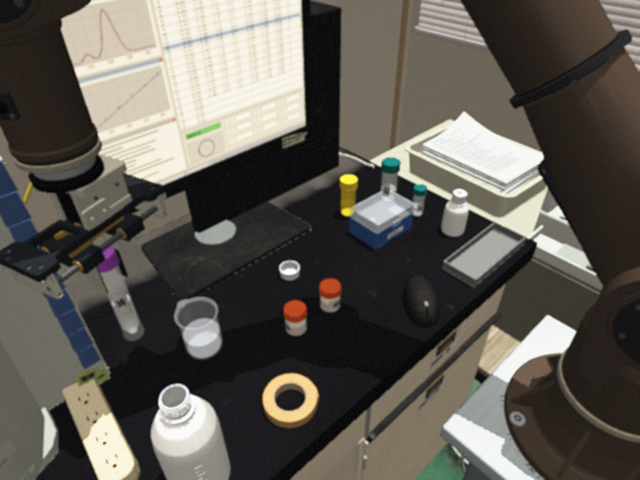

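The tube hangs upright at about (120,290), between the beaker (200,330) and the power strip, and the hand is clear of the instrument. Lowering it now.

```bash

python3 -m crank '[[0,0,0,-0.0008,-0.001,0.035,0],[0,0,0,0,0,0.035,0],[0,0,0,0,0,0.03,0],[0,0,0,0,0,0.012,0],[0,0,0,0,0,0.004,0],[0,0,0,0,0,0.002,0],[0,0,0,0,0,0,0],[0,0,0,0,0,0,0]]' | grep -E "pos|force"
python3 -c "
from h import *
go(.515,.437,.1035)"
```

```text
position: [0.5152, 0.4389, 0.1053]
force: [0.5, 1.0, 0.0]
pos [0.5152 0.4389 0.1053] w 0.0326 F [0.5 1.  0. ] j [-13.  49. -58.  87.  43.  69.  33.] yaw -159.95 tilt [-0.0019  0.0009] shift [ 0.0008 -0.0018  0.0018] t 9.5
```

```bash

python3 -m crank '[[0,0,0,0,-0.001,0.001,0],[0,0,0,0,0,0.001,0],[0,0,0,0,0,0.001,0],[0,0,0,0,0,0,0]]' | grep -E "pos|force"
python3 -m crank '[[0,0,0,0,0,0,55],[0,0,0,0,0,0,70],[0,0,0,0,0,0,70],[0,0,0,0,0,-0.02,70],[0,0,0,0,0,-0.04,70],[0,0,0,0,0,-0.05,70],[0,0,0,0,0,-0.05,70],[0,0,0,0,0,-0.04,70]]' | grep -E "pos|force"
python3 -c "
from h import *
go(.413,-.2415,.303)"
```

```text
position: [0.5161, 0.4384, 0.1033]
force: [0.2, -1.8, 13.3]
position: [0.5145, 0.4379, 0.3055]
force: [0.0, -0.0, -1.2]
pos [0.5145 0.4379 0.3055] w 0.0643 F [ 0.  -0.  -1.2] j [-12.  40. -63.  72.  35.  88.  40.] yaw -159.88 tilt [-0.0021  0.0023] shift [ 3.289e-01 -6.030e-01  4.000e-04] t 10.7
```

```bash

python3 -m crank '[[0,0,0,0.045,0.017,0,100],[0,0,0,0.045,0.017,0,100],[0,0,0.1165,0,0,0,100],[0,0,0.1165,0,0,0,100],[0,0,0.1165,0,0,0,100],[0,0,0,0,-0.045,0,100],[0,0,0,0,-0.05,0,100],[0,0,0,0,-0.05,0,100]]' | grep -E "pos|force"
python3 -m crank '[[0,0,0,0,-0.05,0,100],[0,0,0,0,-0.05,0,100],[0,0,0,0,-0.05,0,100],[0,0,0,0,-0.05,0,100],[0,0,0,0,-0.05,0,100],[0,0,0,0,-0.05,0,100],[0,0,0,0,-0.05,0,100],[0,0,0,0,-0.05,0,100]]' | grep -E "pos|force"
python3 -m crank '[[0,0,0,0,-0.05,0,100],[0,0,0,0,-0.05,0,100],[0,0,0,0,-0.02,0,100],[0,0,0,0,0,0,100],[0,0,0,0,0,0,100]]' | grep -E "pos|force"
python3 -c "
from h import *
import pickle
go(.413,-.2415,.303)
c=robot.read_camera('wrist');cv2.imwrite('pics/w3.png',c['pixels'][:,:,::-1])
t=robot.read_camera('top');pickle.dump([c,t],open('w3.pkl','wb'));cv2.imwrite('pics/t3.png',cv2.resize(t['pixels'][160:360,90:490],None,fx=2,fy=2)[:,:,::-1])
b=blobs(t,(135,60,80),(160,255,255),50);print([(onz(t,*i[0],.156)) for i in b])
"
```

```text
position: [0.418, 0.2926, 0.3016]
force: [0.6, -0.5, 1.2]
position: [0.4189, -0.1081, 0.3021]
force: [2.0, -0.2, 0.5]
position: [0.4197, -0.2254, 0.3014]
force: [0.1, 1.0, 0.1]
pos [ 0.4197 -0.2254  0.3014] w 0.0921 F [0.1 1.  0.1] j [ 72.  17. -62. 100.  16.  72.  96.] yaw -179.9 tilt [-0.0006  0.0006] shift [ 0.0067 -0.0161 -0.0016] t 12.8
[array([0.5123, 0.4312, 0.156 ])]
```

View pics/w3.png

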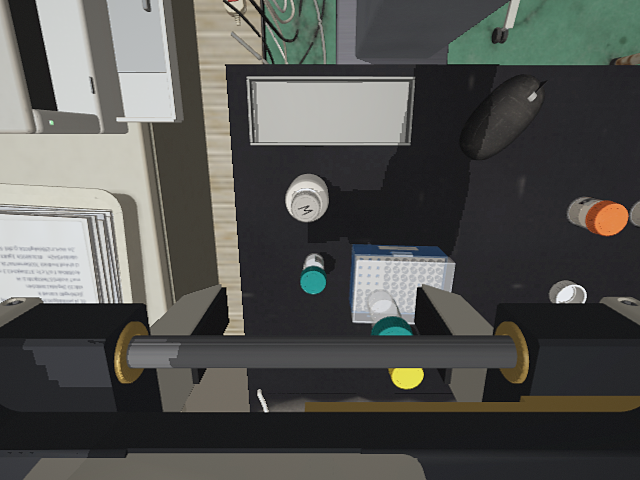

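View pics/t3.png

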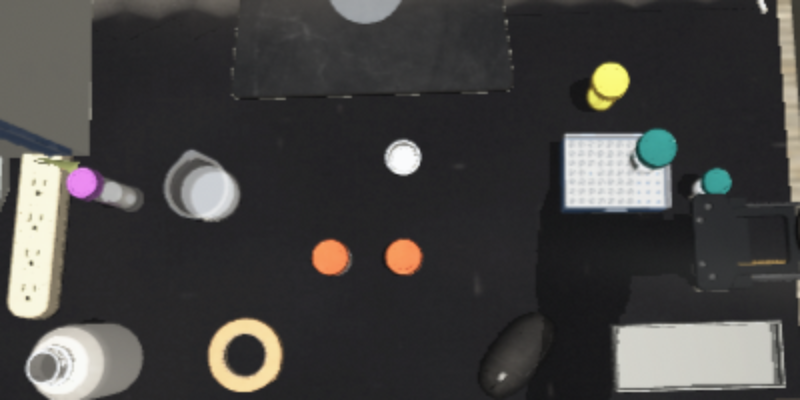

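```bash
python3 - <<'E'
from h import *
import pickle
c,t=pickle.load(open('w3.pkl','rb'))
b=blobs(t,(135,40,60),(165,255,255),50);print(b)
print("tall base",onz(t,90+132/2,160+198/2,0))
g=cv2.cvtColor(t["pixels"],cv2.COLOR_RGB2GRAY)
for th in(60,80,150):
    n,l,s,ce=cv2.connectedComponentsWithStats((g>th).astype(np.uint8));i=l[257,196];print(th,s[i],ce[i])
    x,y,w,h,_=s[i]; r=.0345*503/.975
    print("  rim from left edge",onz(t,x+r,y+h-16,.085),"base from right/bottom",onz(t,x+w-16,y+h-16,0),"liquid",onz(t,*ce[i],.03))
cv2.imwrite('pics/tb.png',cv2.resize(t['pixels'][225:285,110:220],None,fx=7,fy=7,interpolation=2)[:,:,::-1])
print("bottle cap",onz(c,307,206,.1)); 
g=cv2.cvtColor(c["pixels"],cv2.COLOR_RGB2GRAY)
n,l,s,ce=cv2.connectedComponentsWithStats((g>110).astype(np.uint8));i=l[190,308];print(s[i])
E
```

```text
[([132.1, 251.5], [123, 243, 19, 18, 261])]
tall base [0.5142 0.4337 0.    ]
60 [ 172  235   38   36 1029] [190.04761905 253.70651118]
  rim from left edge [0.5106 0.3314 0.085 ] base from right/bottom [0.5212 0.344  0.    ] liquid [0.5206 0.3454 0.03  ]
80 [172 235  38  36 878] [191.08656036 254.29612756]
  rim from left edge [0.5106 0.3314 0.085 ] base from right/bottom [0.5212 0.344  0.    ] liquid [0.5192 0.343  0.03  ]
150 [181 243  27  27 563] [194.20426288 256.15275311]
  rim from left edge [0.5122 0.3117 0.085 ] base from right/bottom [0.5237 0.3487 0.    ] liquid [0.5147 0.3358 0.03  ]
bottle cap [ 0.4092 -0.2405  0.1   ]
[ 285  174   44   48 1566]
```

View pics/tb.png

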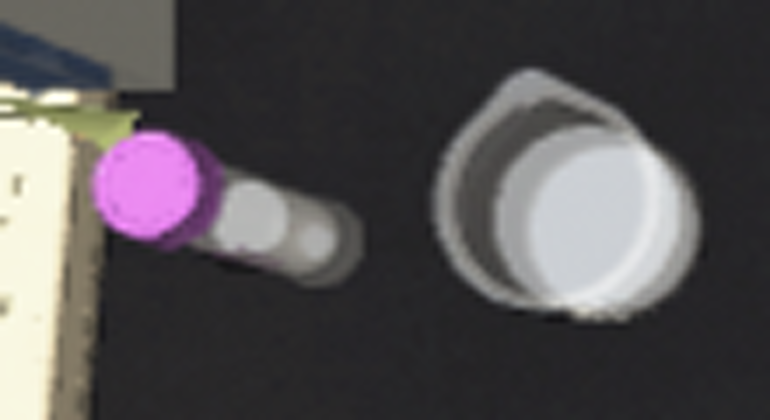

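```bash
python3 - <<'E'
from h import *
import pickle
c,t=pickle.load(open('w3.pkl','rb'))
f=lambda x,y,z:onz(t,110+x/7-.43,225+y/7-.43,z)
print("tall cap",f(148,185,.156),"base",f(312,237,0))
print("beaker rim",f(550,195,.085),f(560,192,.085),"base",f(588,210,0))
print("wrist bottle body", onz(c,307,198,.08))
E
```

```text
tall cap [0.5132 0.434  0.156 ] base [0.5157 0.4381 0.    ]
beaker rim [0.5164 0.3351 0.085 ] [0.5172 0.332  0.085 ] base [0.5223 0.345  0.    ]
wrist bottle body [ 0.4044 -0.2412  0.08  ]
```

```bash

python3 -m crank '[[0,0,0,0.0087,-0.0166,0.03,100],[0,0,0,0,0,0.05,100],[0,0,0,0,0,0.05,100],[0,0,0,0,0,0.05,100],[0,0,0,0,0,0.05,100],[0,0,0,0,0,0.03,100],[0,0,0,0,0,0,100],[0,0,0,0,0,0,0]]' 25| grep -E "pos|force"
python3 -m crank '[[0,0,0,0,0,0,0],[0,0,0,0,0,0,0],[0,0,0,0,0,0,0],[0,0,0,0,0,0,0]]' | grep -E "pos|force"
python3 -c "
from h import *
go(.515,.237,.2)"
```

```text
position: [0.4116, -0.2421, 0.0418]
force: [0.2, -0.1, -0.3]
position: [0.411, -0.2437, 0.0415]
force: [0.3, 0.3, -0.3]
pos [ 0.411  -0.2437  0.0415] w 0.0562 F [ 0.3  0.3 -0.3] j [ 59.  34. -47. 119.  38.  43.  78.] yaw -179.99 tilt [-0.001 -0.001] shift [-0.1043  0.4805 -0.1589] t 14.1
```

```bash

python3 -m crank '[[0,0,0,0,0,0,0],[0,0,0,0,0,0,0],[0,0,0,0,0,-0.03,0],[0,0,0,0,0,-0.045,0],[0,0,0,0,0.01,-0.05,0],[0,0,0,0,0.04,-0.035,0],[0,0,0,0,0.05,0,0],[0,0,0,0,0.05,0,0]]' | grep -E "pos|force|wid"
python3 -m crank '[[0,0,0,0,0.05,0,0],[0,0,0,0,0.05,0,0],[0,0,0,0,0.05,0,0],[0,0,0,0,0.05,0,0],[0,0,0,-0.035,0.05,0,0],[0,0,0,-0.035,0.05,0,0],[0,0,0,-0.034,0.03,0,0],[0,0,0,0,0,0,0]]' | grep -E "pos|force"
python3 -c "
from h import *
go(.515,.237,.0415)"
```

```text
position: [0.4109, -0.0948, 0.1987]
force: [0.8, 0.4, -1.0]
width: 0.0491
position: [0.5041, 0.2211, 0.1973]
force: [-0.8, 0.0, -0.8]
pos [0.5041 0.2211 0.1973] w 0.049 F [-0.8  0.  -0.8] j [ 10.  30. -57. 100.  28.  65.  35.] yaw -179.78 tilt [-0.0003  0.0042] shift [-0.0109  0.0152  0.1558] t 15.7
```

```bash

python3 -m crank '[[0,0,0,0,0,0,0],[0,0,0,0,0,0.001,0]]' | grep -E "pos|force|wid"
python3 -c "
from h import *
go(.515,.237,.0415)"
```

```text
position: [0.501, 0.2153, 0.1964]
force: [0.8, -0.1, 0.0]
width: 0.0493
pos [0.501  0.2153 0.1964] w 0.0493 F [ 0.8 -0.1  0. ] j [ 11.  30. -57. 100.  28.  65.  35.] yaw -179.96 tilt [ 0.0009 -0.001 ] shift [-0.0142  0.0218  0.1548] t 15.9
```

```bash

python3 -m crank '[[0,0,0,-0.007,0.011,0,0],[0,0,0,-0.007,0.011,0.01,0],[0,0,0,0,0,0.04,0],[0,0,0,0,0,0.045,0],[0,0,0,0,0,0.035,0],[0,0,0,0,0,0.015,0],[0,0,0,0,0,0,0],[0,0,0,0,0,0,0]]' | grep -E "pos|force|wid"
python3 -c "
from h import *
go(.515,.237,.0415)"
```

```text
position: [0.5164, 0.2388, 0.0531]
force: [0.1, 0.1, 0.1]
width: 0.0493
pos [0.5164 0.2388 0.0531] w 0.0493 F [0.1 0.1 0.1] j [  3.  41. -49. 106.  39.  52.  26.] yaw -179.97 tilt [-0.0014  0.001 ] shift [ 0.0014 -0.0018  0.0116] t 16.7
```

Next: lower, release just past contact, and rise to the sample tube.

```bash

python3 -m crank '[[0,0,0,0.001,-0.0015,0.005,0],[0,0,0,0,0,0.004,0],[0,0,0,0,0,0.001,0],[0,0,0,0,0,0.001,0],[0,0,0,0,0,0.001,0],[0,0,0,0,0,0,0]]' | grep -E "pos|force|wid"
python3 -c "
from h import *
go(.515,.237,.0415)"
```

```text
position: [0.515, 0.2367, 0.0411]
force: [-4.5, -4.4, 16.0]
width: 0.049
pos [0.515  0.2367 0.0411] w 0.049 F [-4.5 -4.4 16. ] j [  2.  41. -48. 106.  40.  51.  25.] yaw -179.96 tilt [-0.0013 -0.0008] shift [-0.      0.0003 -0.0004] t 17.3
```

```bash

python3 -m crank '[[0,0,0,0,0,0,70],[0,0,0,0,0,0,70],[0,0,0,0,0,0,70],[0,0,0,0,0,-0.02,70],[0,0,0,0,0,-0.045,70],[0,0,0,0,0,-0.05,70],[0,0,0,0,0,-0.05,70],[0,0,0,0,0,-0.05,70]]' | grep -E "pos|force|wid"
python3 -m crank '[[0,0,0,0,-0.04,-0.04,70],[0,0,0,0,-0.05,0,70],[0,0,0,0,-0.05,0,70],[0,0,0,0,-0.05,0,70],[0,0,0,0,-0.05,0,70],[0,0,0,0,-0.05,0,70],[0,0,0,0,-0.05,0,100],[0,0,0,0,-0.05,0,100]]' | grep -E "pos|force"
python3 -m crank '[[0,0,0,0,0,0,100],[0,0,0,0,0,0,100],[0,0,0,0,0,0,100]]' | grep -E "pos|force"
python3 -c "
from h import *
import pickle
go(.533,-.156,.101)
c=robot.read_camera('wrist');t=robot.read_camera('top');pickle.dump([c,t],open('w4.pkl','wb'));cv2.imwrite('pics/w4.png',c['pixels'][:,:,::-1])
for n,k in(('w',c),('t',t)): print(n,[(i,onz(k,*i[0],.16)) for i in blobs(k,(80,100,40),(96,255,255),100)])
"
```

```text
position: [0.5142, 0.2366, 0.2566]
force: [0.6, 1.0, -0.6]
width: 0.0638
position: [0.5145, -0.1508, 0.2901]
force: [0.9, 0.6, 0.1]
position: [0.515, -0.1473, 0.2901]
force: [0.3, -0.1, -0.0]
pos [ 0.515  -0.1473  0.2901] w 0.0914 F [ 0.3 -0.1 -0. ] j [ 53.  24. -59.  94.  21.  74.  80.] yaw -179.86 tilt [-0.0002  0.0006] shift [-0.018  -0.0089  0.1891] t 19.2
w [(([240.0, 202.4], [225, 187, 32, 31, 742]), array([ 0.4875, -0.2143,  0.16  ])), (([312.6, 250.6], [290, 227, 46, 48, 1756]), array([ 0.5289, -0.155 ,  0.16  ]))]
t [(([418.5, 228.0], [411, 224, 17, 8, 103]), array([ 0.5434, -0.1565,  0.16  ])), (([447.8, 250.8], [441, 244, 15, 15, 178]), array([ 0.4948, -0.2134,  0.16  ]))]
```

View pics/w4.png

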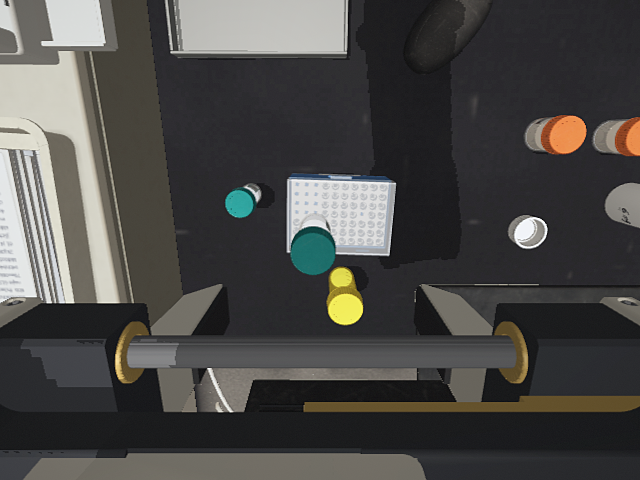

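```bash

python3 -m crank '[[0,0,0,-0.0165,-0.0087,0.02,90],[0,0,0,0,0,0.045,90],[0,0,0,0,0,0.045,90],[0,0,0,0,0,0.045,90],[0,0,0,0,0,0.034,90],[0,0,0,0,0,0,90],[0,0,0,0,0,0,0],[0,0,0,0,0,0,0]]' 15| grep -E "pos|force"
python3 -m crank '[[0,0,0,0,0,0,0],[0,0,0,0,0,0,0],[0,0,0,0,0,0,0],[0,0,0,0,0,0,0],[0,0,0,0,0,0,0],[0,0,0,0,0,0,0]]' | grep -E "pos|force"
python3 -c "
from h import *
go(.415,.337,.2)"
```

```text
position: [0.5331, -0.1567, 0.1033]
force: [0.8, 0.1, 0.9]
position: [0.5318, -0.1574, 0.1014]
force: [0.1, -0.3, 3.6]
pos [ 0.5318 -0.1574  0.1014] w 0.0398 F [ 0.1 -0.3  3.6] j [ 46.  36. -51. 105.  34.  55.  70.] yaw -179.96 tilt [-0.0007 -0.0002] shift [ 0.1164  0.4945 -0.0988] t 20.7
```

```bash

python3 -m crank '[[0,0,0,0,0,0,70],[0,0,0,0,0,0,70],[0,0,0,0,0,-0.027,70],[0,0,0,0,0,0,0],[0,0,0,0,0,0,0],[0,0,0,0,0,0,0],[0,0,0,0,0,0,0],[0,0,0,0,0,0,0]]' 20| grep -E "pos|force|wid"
python3 -m crank '[[0,0,0,0,0,-0.03,0],[0,0,0,0,0,-0.04,0],[0,0,0,0.03,0,-0.02,0],[0,0,0,0.04,0,0,0],[0,0,0,0.04,0,0,0],[0,0,0,0.005,0.03,0,0],[0,0,0,0,0.045,0,0],[0,0,0,0,0.045,0,0]]' | grep -E "pos|force|wid"
python3 -m crank '[[0,0,0,0,0.045,0,0],[0,0,0,0,0.045,0,0],[0,0,0,0,0.045,0,0],[0,0,0,0,0.045,0,0],[0,0,0,0,0.045,0,0],[0,0,0,0,0.045,0,0],[0,0,0,0,0.045,0,0],[0,0,0,0,0.045,0,0]]' | grep -E "pos|force|wid"
python3 -m crank '[[0,0,0,0,0,0,0],[0,0,0,0,0,0,0]]' | grep -E "pos|force|wid"
python3 -c "
from h import *
go(.415,.337,.0625)"
```

```text
position: [0.531, -0.1574, 0.1274]
force: [-0.7, -0.4, -0.6]
width: 0.0405
position: [0.4157, -0.0372, 0.2179]
force: [0.1, -0.4, -0.5]
width: 0.0404
position: [0.4158, 0.3241, 0.2175]
force: [-0.0, 0.0, -0.9]
width: 0.0402
position: [0.4151, 0.3239, 0.2175]
force: [0.3, 0.2, -0.5]
width: 0.0403
pos [0.4151 0.3239 0.2175] w 0.0403 F [ 0.3  0.2 -0.5] j [ -1.  28. -59. 101.  26.  66.  22.] yaw -179.76 tilt [ 0.0011 -0.    ] shift [-1.00e-04  1.31e-02  1.55e-01] t 23.3
```

```bash
python3 -c "
from h import *
import pickle
w=pickle.load(open('w2.pkl','rb'));d=pickle.load(open('cams0.pkl','rb'));t=d['top'];s=d['scene']
print('w2 base pts',onz(w,235,239,0),onz(w,258,262,0),onz(w,250,245,0))
print('top base right',onz(t,161,338,0),onz(t,150,322,0),'neck',two(t,(114,346),s,(174,392)))
c=robot.read_camera('top');cv2.imwrite('pics/t5.png',cv2.resize(c['pixels'][160:380,90:330],None,fx=2.7,fy=2.7)[:,:,::-1])"
```

```text
w2 base pts [0.3662 0.4498 0.    ] [0.3333 0.4206 0.    ] [0.3577 0.4301 0.    ]
top base right [0.3301 0.4195 0.    ] [0.3674 0.4455 0.    ] neck (array([0.3265, 0.451 , 0.1955]), np.float64(0.0084))
```

View pics/t5.png

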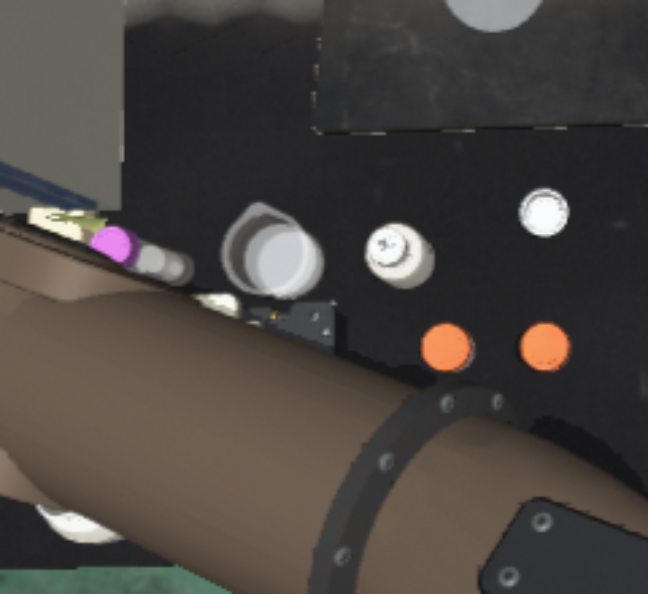

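```bash

python3 -m crank '[[0,0,0.12,0,0.013,0,0],[0,0,0,0,0,0.03,0],[0,0,0,0,0,0.03,0],[0,0,0,0,0,0.03,0],[0,0,0,0,0,0,0],[0,0,0,0,0,0,0]]' | grep -E "pos|force|wid"
python3 -c "
from h import *
go(.415,.337,.0625)
c=robot.read_camera('scene');cv2.imwrite('pics/s5.png',c['pixels'][:,:,::-1])"
```

```text
position: [0.4165, 0.3343, 0.1284]
force: [0.6, 1.2, 0.2]
width: 0.0406
pos [0.4165 0.3343 0.1284] w 0.0406 F [0.6 1.2 0.2] j [ -7.  33. -53. 106.  31.  57.   9.] yaw 173.07 tilt [ 0.0005 -0.0009] shift [0.0018 0.0026 0.0659] t 23.95
```

View pics/s5.png

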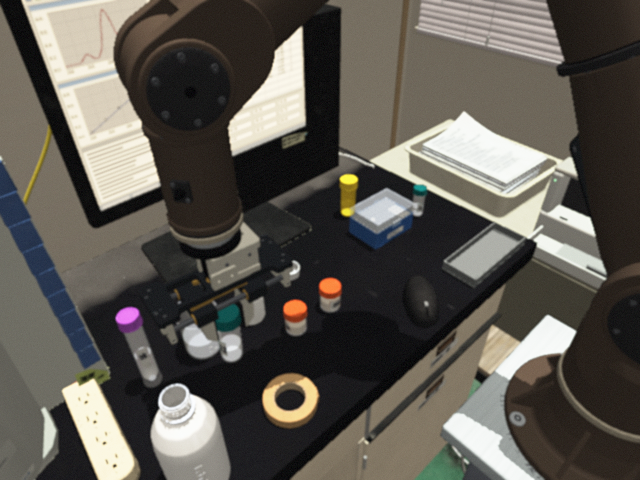

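Scene view: the tube hangs upright at (230,335), the tall tube stands at (140,345), and the arm is high and clear.

```bash

python3 -m crank '[[0,0,0,0.0015,0.0025,0.03,0],[0,0,0,0,0,0.025,0],[0,0,0,0,0,0.007,0],[0,0,0,0,0,0.002,0],[0,0,0,0,0,0.001,0],[0,0,0,0,0,0.001,0],[0,0,0,0,0,0,0],[0,0,0,0,0,0,0]]' | grep -E "pos|force|wid"
python3 -c "
from h import *
go(.415,.337,.0615)"
```

```text
position: [0.4152, 0.3384, 0.0626]
force: [0.3, -0.6, -0.3]
width: 0.0406
pos [0.4152 0.3384 0.0626] w 0.0406 F [ 0.3 -0.6 -0.3] j [-11.  37. -49. 110.  37.  50.   4.] yaw 173.16 tilt [-0.0007  0.0005] shift [ 0.     -0.0014  0.0011] t 24.8
```

```bash

python3 -m crank '[[0,0,0,0,-0.001,0.001,0],[0,0,0,0,0,0.001,0],[0,0,0,0,0,0,0]]' | grep -E "pos|force|wid"
python3 -c "
from h import *
go(.415,.337,.0615)"
```

```text
position: [0.4152, 0.3375, 0.0606]
force: [0.5, -1.2, 5.3]
width: 0.0403
pos [0.4152 0.3375 0.0606] w 0.0403 F [ 0.5 -1.2  5.3] j [-11.  37. -49. 110.  37.  50.   4.] yaw 173.16 tilt [-0.0009  0.0005] shift [ 0.0001 -0.0005 -0.0009] t 25.1
```

```bash

python3 -m crank '[[0,0,0,0,0,0,70],[0,0,0,0,0,0,70],[0,0,0,0,0,0,70],[0,0,0,0,0,-0.03,70],[0,0,0,0,0,-0.045,70],[0,0,0,0,0,-0.05,70],[0,0,0,0,0,-0.05,70],[0,0,0,0,0,-0.05,70]]' | grep -E "pos|force|wid"
python3 -m crank '[[0,0,-0.12,0,0,-0.01,70],[0,0,0,-0.01,-0.04,0,70],[0,0,0,-0.01,-0.045,0,70],[0,0,0,0,-0.045,0,70],[0,0,0,0,-0.045,0,70],[0,0,0,0,-0.045,0,70],[0,0,0,0,0,0,70],[0,0,0,0,0,0,70]]' | grep -E "pos|force|wid"
python3 - <<'E'
from h import *
import pickle
c=robot.read_camera('wrist');t=robot.read_camera('top');pickle.dump([c,t],open('w6.pkl','wb'))
cv2.imwrite('pics/w6.png',c['pixels'][:,:,::-1])
for n,k in(('w',c),('t',t)):
    for b in blobs(k,(3,150,120),(14,255,255),100): x,y,w,h,_=b[1];print(n,b,onz(k,*b[0],.053))
    h=cv2.cvtColor(k['pixels'],cv2.COLOR_RGB2HSV)
    g=h[:,:,2]; m=((g>90)).astype(np.uint8)
# lid in top
k=t;g=cv2.cvtColor(k['pixels'],cv2.COLOR_RGB2GRAY)
m=cv2.morphologyEx((g>110).astype(np.uint8),cv2.MORPH_CLOSE,np.ones((5,5)))
n,l,s,ce=cv2.connectedComponentsWithStats(m);i=l[246,395];print(s[i],ce[i])
q=max(cv2.findContours((l==i).astype(np.uint8),0,1)[0],key=cv2.contourArea);r=cv2.minAreaRect(q);print(r,onz(t,*r[0],.066))
P=cv2.boxPoints(r);W=np.array([onz(t,*p,.066) for p in P]);print(W,np.linalg.norm(W[0]-W[1]),np.linalg.norm(W[1]-W[2]))
go(.4345,.111,.026)
E
```

```text
position: [0.4143, 0.3369, 0.287]
force: [0.8, 0.2, 0.3]
width: 0.0642
position: [0.4351, 0.1157, 0.295]
force: [-0.6, 0.6, 0.2]
width: 0.0644
w ([320.2, 205.8], [303, 188, 35, 36, 995]) [0.4322 0.1138 0.053 ]
w ([391.1, 207.2], [373, 190, 37, 36, 1018]) [0.4341 0.1947 0.053 ]
[ 372  227   54   39 1996] [398.20240481 245.27955912]
((398.5, 246.0), (38.0, 53.0), 90.0) [ 0.5201 -0.1284  0.066 ]
[[ 0.5646 -0.0713  0.066 ]
 [ 0.5612 -0.1895  0.066 ]
 [ 0.476  -0.1849  0.066 ]
 [ 0.4793 -0.0678  0.066 ]] 0.11824889005821577 0.0853240880408341
pos [0.4347 0.1184 0.2952] w 0.0641 F [-0.2  0.3 -0.4] j [ 33.  15. -65. 103.  15.  71.  53.] yaw -179.88 tilt [-0.0002  0.0005] shift [ 0.0003 -0.0075  0.2692] t 26.8
```

View pics/w6.png

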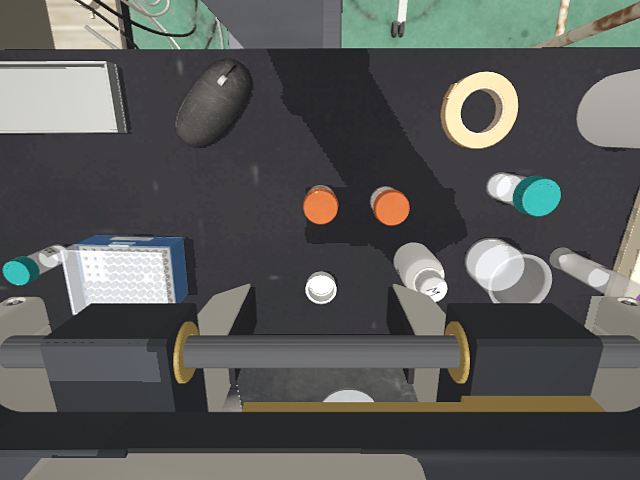

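```bash

python3 -m crank '[[0,0,0,0.0015,-0.0045,0.02,65],[0,0,0,0,0,0.05,65],[0,0,0,0,0,0.05,65],[0,0,0,0,0,0.05,65],[0,0,0,0,0,0.05,65],[0,0,0,0,0,0.035,65],[0,0,0,0,0,0.014,65],[0,0,0,0,0,0,65]]' 20| grep -E "pos|force|wid"
python3 -m crank '[[0,0,0,0,0,0,0],[0,0,0,0,0,0,0],[0,0,0,0,0,0,0],[0,0,0,0,0,0,0],[0,0,0,0,0,0,0]]' | grep -E "pos|force|wid"
python3 -c "
from h import *
go(.52,-.128,.18)"
```

```text
position: [0.4317, 0.1147, 0.0242]
force: [-0.5, 0.2, 0.4]
width: 0.0595
position: [0.4344, 0.1133, 0.027]
force: [0.9, 1.4, 8.4]
width: 0.0402
pos [0.4344 0.1133 0.027 ] w 0.0402 F [0.9 1.4 8.4] j [ 14.  34. -48. 123.  41.  40.  29.] yaw -179.96 tilt [-0.0023  0.0009] shift [-0.0858 -0.2412 -0.153 ] t 28.1
```

```bash

python3 -m crank '[[0,0,0,0,0,-0.025,0],[0,0,0,0,0,-0.045,0],[0,0,0,0,0,-0.045,0],[0,0,0,0,0,-0.038,0],[0,0,0,0,-0.03,0,0],[0,0,0,-0.012,-0.035,0,0],[0,0,0,-0.012,-0.035,0,0],[0,0,0,-0.012,-0.035,0,0]]' | grep -E "pos|force|wid"
python3 -m crank '[[0,0,0,-0.015,-0.035,0,0],[0,0,0,-0.015,-0.035,0,0],[0,0,0,-0.02,-0.036,0,0],[0,0,0,0,0,0,0],[0,0,0,0,0,0,0]]' | grep -E "pos|force|wid"
python3 - <<'E'
from h import *
import pickle
go(.52,-.128,.0935)
# lid from wrist w6/w4: corners by eye
c,_=pickle.load(open('w4.pkl','rb'))
for p in [(288,180),(396,183),(390,255)]: print(onz(c,*p,.066))
a,b=onz(c,396,183,.066),onz(c,288,252,.066)
print("lid mid diag",(onz(c,288,180,.066)+onz(c,390,255,.066))/2)
E
```

```text
position: [0.4696, -0.0242, 0.1794]
force: [1.2, 0.1, -0.2]
width: 0.0404
position: [0.5193, -0.1291, 0.1788]
force: [-0.6, 0.8, -1.0]
width: 0.0407
pos [ 0.5193 -0.1291  0.1788] w 0.0407 F [-0.6  0.8 -1. ] j [ 48.  30. -56. 103.  28.  62.  72.] yaw 179.9 tilt [0.0007 0.0005] shift [-0.0007  0.0011  0.0853] t 29.4
[ 0.4808 -0.1832  0.066 ]
[ 0.4838 -0.0679  0.066 ]
[ 0.5651 -0.0695  0.066 ]
lid mid diag [ 0.52295 -0.12635  0.066  ]
```

```bash

python3 -m crank '[[0,0,0,-0.0015,0.0015,0.03,0],[0,0,0,0,0,0.03,0],[0,0,0,0,0,0.015,0],[0,0,0,0,0,0.005,0],[0,0,0,0,0,0.002,0],[0,0,0,0,0,0.001,0],[0,0,0,0,0,0.001,0],[0,0,0,0,0,0,0]]' | grep -E "pos|force|wid"
python3 -c "
from h import *
go(.521,-.1275,.093)"
```

```text
position: [0.5215, -0.1268, 0.0957]
force: [0.3, -0.5, -1.2]
width: 0.0402
pos [ 0.5215 -0.1268  0.0957] w 0.0402 F [ 0.3 -0.5 -1.2] j [ 44.  35. -52. 108.  34.  53.  66.] yaw -179.97 tilt [-0.001  -0.0004] shift [ 0.0005 -0.0007  0.0027] t 30.2
```

```bash

python3 -m crank '[[0,0,0,0,0,0.001,0],[0,0,0,0,0,0.001,0],[0,0,0,0,0,0.001,0],[0,0,0,0,0,0,0]]' | grep -E "pos|force|wid"
python3 -c "
from h import *
go(.521,-.1275,.093)"
```

```text
position: [0.5218, -0.1265, 0.0932]
force: [-2.2, 0.2, 11.7]
width: 0.0407
pos [ 0.5218 -0.1265  0.0932] w 0.0407 F [-2.2  0.2 11.7] j [ 44.  35. -51. 108.  34.  53.  66.] yaw -179.95 tilt [-0.0015 -0.0007] shift [ 0.0008 -0.001   0.0002] t 30.6
```

```bash

python3 -m crank '[[0,0,0,0,0,0,65],[0,0,0,0,0,0,65],[0,0,0,0,0,0,65],[0,0,0,0,0,-0.03,65],[0,0,0,0,0,-0.045,65],[0,0,0,0,0,-0.05,65],[0,0,0,0,0,-0.05,65],[0,0,0,0,0,-0.045,65]]' | grep -E "pos|force|wid"
python3 -m crank '[[0,0,0,0,0.045,0,65],[0,0,0,0,0.045,0,65],[0,0,0,0,0.045,0,65],[0,0,0,0,0.045,0,65],[0,0,0,0,0.045,0,65],[0,0,0,0,0.045,0,65],[0,0,0,0,0.045,0,65],[0,0,0,0,0.045,0,65]]' | grep -E "pos|force|wid"
python3 -m crank '[[0,0,0,0,0.045,0,65],[0,0,0,0,0.045,0,65],[0,0,0,0,0,0,65],[0,0,0,0,0,0,65]]' | grep -E "pos|force|wid"
python3 - <<'E'
from h import *
import pickle
c=robot.read_camera('wrist');t=robot.read_camera('top');s=robot.read_camera('scene');pickle.dump([c,t,s],open('w7.pkl','wb'))
cv2.imwrite('pics/w7.png',c['pixels'][:,:,::-1]);go(0,0,0)
cv2.imwrite('pics/f7.png',np.vstack([cv2.resize(t['pixels'][200:330,350:480],(390,390)),]+[cv2.resize(s['pixels'][100:300,320:520],(390,200))])[:,:,::-1])
for n,k in(('w',c),('t',t)):
    print(n,"tall",[(i[0],onz(k,*i[0],.156)) for i in blobs(k,(135,60,60),(165,255,255),100)],"teal",[(i[0],i[1][4],onz(k,*i[0],.094)) for i in blobs(k,(80,100,40),(96,255,255),100)],"orange",[(i[0],onz(k,*i[0],.119)) for i in blobs(k,(3,150,120),(14,255,255),100)])
E
```

```text
position: [0.521, -0.1265, 0.3144]
force: [1.7, -0.8, -0.0]
width: 0.0596
position: [0.5207, 0.2348, 0.3118]
force: [0.5, 0.6, -0.1]
width: 0.0594
position: [0.52, 0.3248, 0.3115]
force: [0.2, -1.0, 0.7]
width: 0.0598
pos [0.5215 0.3217 0.3118] w 0.0595 F [-0.4 -0.1  0.6] j [ -1.  31. -57.  81.  26.  82.  31.] yaw 179.92 tilt [-0.0001 -0.0011] shift [ 0.5211 -0.3221  0.3121] t 32.75
w tall [([441.2, 218.1], array([0.5108, 0.4325, 0.156 ]))] teal [([335.8, 110.8], 1355, array([0.4166, 0.3383, 0.094 ]))] orange [([208.4, 130.5], array([0.4358, 0.2178, 0.119 ]))]
t tall [] teal [([447.8, 250.8], 178, array([ 0.5028, -0.23  ,  0.094 ]))] orange [([401.0, 242.0], array([ 0.5213, -0.1259,  0.119 ]))]
```

View pics/w7.png

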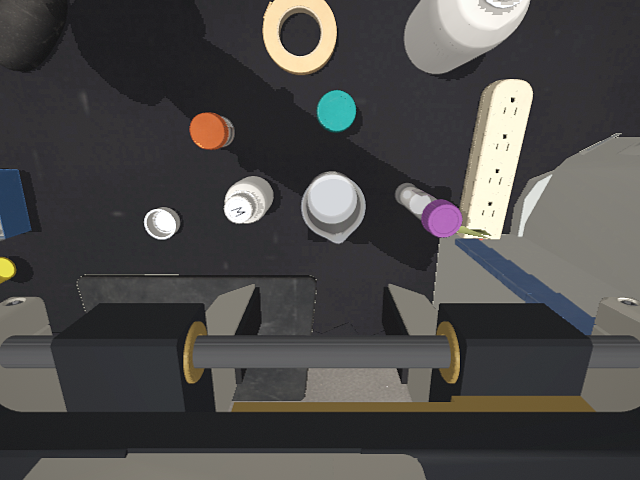

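View pics/f7.png

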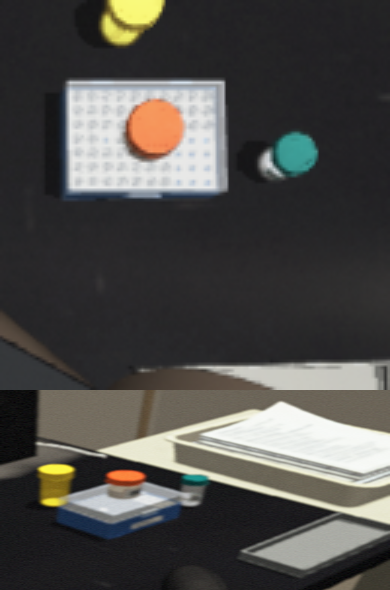

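```bash
python3 - <<'E'
from h import *
import pickle
c,t,s=pickle.load(open('w7.pkl','rb'))
g=cv2.cvtColor(c["pixels"],cv2.COLOR_RGB2GRAY)
n,l,st,ce=cv2.connectedComponentsWithStats((g>85).astype(np.uint8));i=l[195,333];print(st[i])
k=max(cv2.findContours((l==i).astype(np.uint8),0,1)[0],key=cv2.contourArea).reshape(-1,2).astype(float)
def fit(P):
    x=np.linalg.lstsq(np.c_[2*P,np.ones(len(P))],(P**2).sum(1),rcond=None)[0];return x[:2],np.sqrt(x[2]+x[0]**2+x[1]**2)
p,r=fit(k[(k[:,1]>195)&(k[:,1]<228)]);print("rim",p,r,onz(c,*p,.085))
p,r=fit(k[k[:,1]<188]);print("base?",p,r,onz(c,*p,.005))
n,l,st,ce=cv2.connectedComponentsWithStats((g>200).astype(np.uint8))
print("liquid",onz(c,*ce[l[195,333]],.035),ce[l[195,333]])
print("bottle cap",onz(c,239,209,.1),"tall base",onz(c,404,192,0))
n,l,st,ce=cv2.connectedComponentsWithStats((g>110).astype(np.uint8));print("bottle bbox",st[l[200,255]])
p,r=cv2.minEnclosingCircle(max(cv2.findContours(cv2.inRange(cv2.cvtColor(c["pixels"],cv2.COLOR_RGB2HSV),(135,60,60),(165,255,255)),0,1)[0],key=cv2.contourArea));print("tall",onz(c,*p,.156),r)
E
```

```text
[ 301  171   65   73 3344]
rim [332.83194425 205.65262529] 31.986337126930263 [0.5136 0.3368 0.085 ]
base? [332.21502503 198.48226163] 26.830631003640097 [0.5196 0.3385 0.005 ]
liquid [0.5096 0.3363 0.035 ] [331.18842625 194.56951306]
bottle cap [0.5146 0.2373 0.1   ] tall base [0.5115 0.4335 0.    ]
bottle bbox [ 224  176   49   48 1802]
tall [0.5118 0.4328 0.156 ] 20.609468460083008
```

```bash
python3 -c "
from workcell import robot
print(robot.finish_job())"
```

```text
the job is handed in; nothing more can be done
None
```

I carried out all four moves in the order asked and handed the job in at about 33 s on the robot's clock. The last check pictures show everything standing upright where it should be, with the gripper empty and clear. No verdict came back.

| Object | Where it ended up | How far from the target |
|---|---|---|
| Tall tube | left of the beaker, at about (0.512, 0.433) | 96 mm from the beaker's centre |
| White bottle | right of the beaker, at about (0.515, 0.237) | 99.5 mm from the beaker's centre |
| Sample tube | in front of the beaker, at about (0.417, 0.338) | 97 mm from the beaker's centre |
| Jar (the one farthest right) | on the tip box lid, at about (0.521, -0.126) | within about 2 mm of the lid's middle |

- **Beaker:** the wrist views before and after agree to about 1 mm, at about (0.514, 0.337).
- **Tip box and loose cap:** they show no visible shift in the pictures, but I did not re-measure them at the end.
- **Tall tube:** this is the least certain. The cameras put it 3 to 5 mm nearer the beaker than the gripper's position at release, so its true spacing is between 96 and 101 mm. I left it as it was.
- **Forces:** the highest wrist force in the printed readings was about 17 N, when setting down the bottle.

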